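# Line up the reagent bottles by height on the loading rail

### The arm

A 7-joint arm with a two-finger parallel gripper is mounted at the origin on a cart in front of the work surface, level with it; the furniture and walls round the work are solid. World frame = base frame: x ahead of the robot, y to its left, z up, the work surface at z = 0. Lengths are in mm, angles in rad, forces in N, time in s.
With the tool pointing down it reaches from about 400 to 925 mm from the base axis. Payload 4.1 kg.
Tool frame: the origin (TCP) lies at the very end of the fingers, on their centre line; the grasp point (between the pads) lies 19 mm behind it; z points along the fingers, x is the direction in which the jaws open and shut, and the axes are right-handed (so a half turn about z gives the same grasp; the last joint's range is limited). The gripper opens to 85 mm and grips with 20 to 120 N. Pads are 22 mm wide; open, the fingers measure 114 mm over their backs; the gripper's body (76 mm by 85 mm) begins 54 mm behind the grasp point. The pads swing forward as they close: fully open they stand 13 mm farther back than shut.
Start: joints at [1.163, 0.398, 0.045, 1.537, -0.019, 1.207, -0.051], TCP at [197.582, -619.278, 231.347] pointing down, gripper open.
Joint ranges: [-2.82, 2.82], [-0.49, 2.23], [-1.37, 1.46], [0, 2.46], [-1.36, 4.5], [0.23, 2], [-2.94, 2.94]. Speed limits (rad/s): [2.57, 2.57, 3.14, 3.14, 3.14, 3.14, 3.14].

### API

Orientations are given as [roll, pitch, yaw] about the fixed x, y, z axes, in that order (R = Rz(yaw) Ry(pitch) Rx(roll)).
In Python, from rig import readout, get_image, arm gives the robot as it stands.
- The arm moves only by the tool play_rows, never from a script. Its argument "rows" is a list that holds one entry, the list of rows, each a list of 5 numbers: the shift along the world's x, y, z in mm, then the turn about the world's z in degrees, then the finger opening in mm, from 0 to 85.4. In form: [[[dx, dy, dz, yaw, jaw], ...]]. A call has 1 to 12 rows; each row is the pose to reach, as a shift and turn from the pose measured when the call began; what a row does not reach only later rows make up. A row lasts 1/8 s, in which the tool goes at most 62.5 mm and 10.7 degrees, less where a joint would pass 70% of its speed; a pose out of reach is approached as far as the arm can. A call with a gripper value outside its range is refused whole. The fingers move at their own pace and stop on an object; "newtons" is the grip in N (left out, the last holds). Time passes only in rows, so rows that repeat a pose let the fingers close. It gives the time, the measured TCP pose, the force and the opening at its end, in the units of the state.
- readout.get_state(): the state, without advancing time (a new reading comes with each control period).
- get_image(name): name is "scene" or "top" or "wrist"; returns a dict with "frame" (400x640x3 uint8, blue, green, red), "depth" (400x640 float32, mm along the optical axis (not along the pixel's ray), 0 where there is no reading), "fx", "fy", "cx", "cy" (pixels), "eye" and "attitude" of the camera in the world. Camera axes: x right, y down, z forward; pixel columns grow to the right and rows downward; lengths in mm; the calibration is good to about 2 mm. A picture is of the moment at which its call begins.
- arm.hand_in(): hands the job in, once; it reports no verdict.
The state is a dict: "time_s": time; "joints": joint angles; "joint_vel": joint speeds; "effort": joint torques, N m; "eef_pos": TCP position; "tool_rot": TCP orientation; "force": force on the tool from outside, world axes, zero at the start; "wrist_torque": the same for the moment, N m; "gripper_width": finger opening in mm.
Only numpy, scipy, OpenCV 4.12 (cv2) and the standard library are available. Lean on these libraries where they do the work, as an engineer would, in place of code of your own. Each camera call takes 0.05 s, during which the arm holds its last target. There are 200 camera calls.

### The job

Line up the four loose white screw-cap reagent bottles on the aluminium loading rail in order of height, one standing upright and centred on each black pad: the tallest on the pad next to the upright steel post, then each next shorter one, the shortest at the far end from the post. Do not tip any bottle over on the way.

Things in the scene. Friction and masses are not known exactly. Their poses are not given: they have to be found in the camera images.
- bottle_a_mid (a point): the tallest of the four plain white plastic screw-cap bottles, standing on the worktop: 96 mm high, round body 44 mm across up to about 60 mm above its foot, slimmer shoulder and cap above. The point is the bottle's centre, half-way up (48 mm above its foot); z is the bottle's axis.
- bottle_b_mid (a point): the second tallest of the four plain white plastic screw-cap bottles, standing on the worktop: 82 mm high, round body 36 mm across up to about 51 mm above its foot, slimmer shoulder and cap above. The point is the bottle's centre, half-way up (41 mm above its foot); z is the bottle's axis.
- bottle_c_mid (a point): the third tallest of the four plain white plastic screw-cap bottles, standing on the worktop: 68 mm high, round body 28 mm across up to about 42 mm above its foot, slimmer shoulder and cap above. The point is the bottle's centre, half-way up (34 mm above its foot); z is the bottle's axis.
- bottle_d_mid (a point): the shortest of the four plain white plastic screw-cap bottles, standing on the worktop: 54 mm high, round body 21 mm across up to about 40 mm above its foot, slimmer shoulder and cap above. The point is the bottle's centre, half-way up (27 mm above its foot); z is the bottle's axis.
- pad_1: pad 1 of the four round black rubber pads, 50 mm across and 2 mm thick, fixed in a row on the rail 80 mm apart (pads 1 to 4 in order along the rail's own -y). Origin: centre of its underside, 8 mm above the worktop; its top is 10 mm above the worktop.
- pad_2: pad 2 of the four round black rubber pads, 50 mm across and 2 mm thick, fixed in a row on the rail 80 mm apart (pads 1 to 4 in order along the rail's own -y). Origin: centre of its underside, 8 mm above the worktop; its top is 10 mm above the worktop.
- pad_3: pad 3 of the four round black rubber pads, 50 mm across and 2 mm thick, fixed in a row on the rail 80 mm apart (pads 1 to 4 in order along the rail's own -y). Origin: centre of its underside, 8 mm above the worktop; its top is 10 mm above the worktop.
- pad_4: pad 4 of the four round black rubber pads, 50 mm across and 2 mm thick, fixed in a row on the rail 80 mm apart (pads 1 to 4 in order along the rail's own -y). Origin: centre of its underside, 8 mm above the worktop; its top is 10 mm above the worktop.
- post: round steel post, 22 mm across and 40 mm high, standing upright on one end of the rail (either end, it varies; the other end has only a flat 4 mm bar), 49 mm beyond the centre of the nearest pad. Origin: centre of its foot, 8 mm above the worktop.
- rail: flat aluminium loading rail fixed on the worktop, 366 mm long (its y axis) by 84 mm wide (its x axis), 8 mm thick, with a lip 4 mm wide standing 6 mm above the rail's face along its far (+x) edge. Origin: centre of its underside. Bottles standing on the pads do not touch the lip.
Mind the look-alikes: they are no part of the job. What is shaped like the part that bears bottle_b_mid but blue or orange is not meant. Leave any yellow look-alike of the part that bears bottle_c_mid alone.

How it is judged:
By the outcome, as a careful person would: the job done as asked, in the order asked, and still so for the second after the job is handed in, with the robot touching nothing.
It also fails if it takes over 109 s, if anything falls off the work surface, if the arm or the gripper's body presses on something with over 40 N, if the wrist force passes 120 N, or if a joint passes its speed limit or range.

## Working session

There is one attempt and no reset: what is moved stays moved. The work goes in short steps, Python scripts to look and compute and a tool call to move; the robot and the scene stay as the last step left them, time stands still between calls to the robot, and variables do not carry over. Pictures are saved under pics/ and viewed, about 12 in all and at most 16, crops included, and the job is handed in when it is done.

Besides the shell and the picture viewer there is one more tool, called after ">>>" as name(argument=value, ...), one argument or row to a line, values as JSON. play_rows: Moves the arm, as the interface text tells. Its arguments: {"type":"object","properties":{"rows":{"type":"array","items":{"type":"array","items":{"type":"array","items":{"type":"number"}}}},"newtons":{"type":"number"}},"required":["rows"]}

```bash
ls; mkdir -p pics
python3 - <<'E'
from rig import readout,get_image,arm
import cv2,numpy as np
for n in("scene","top"):
    g=get_image(n); cv2.imwrite(f"pics/{n}0.png",g["frame"]); np.savez(f"{n}0.npz",**g); print(n,g["fx"],g["cx"],g["cy"],g["eye"],g["attitude"])
s=readout.get_state();print(s["time_s"],s["eef_pos"],s["tool_rot"],s["gripper_width"])
E
```

```text
pics
scene 429.76858668423523 317.6876501160927 196.22478461067 [ -58.45368963 -562.37205018  576.40218192] [-2.11846438 -0.0226038  -0.78255075]
top 362.5539533921214 316.18170577986456 200.36121756099493 [419.65782059  34.38761071 948.216226  ] [-3.00476931 -0.04019021 -1.57647997]
0.1 [ 197.39256739 -618.70065172  230.3564409 ] [ 3.14149980e+00  1.77684977e-03 -1.26192621e+00] 85.53053643292382
```

View pics/scene0.png

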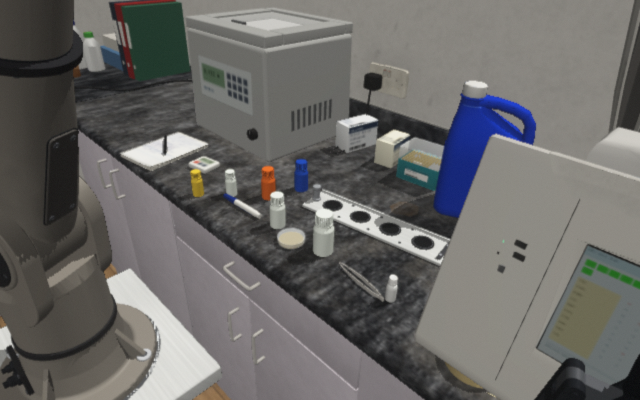

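View pics/top0.png

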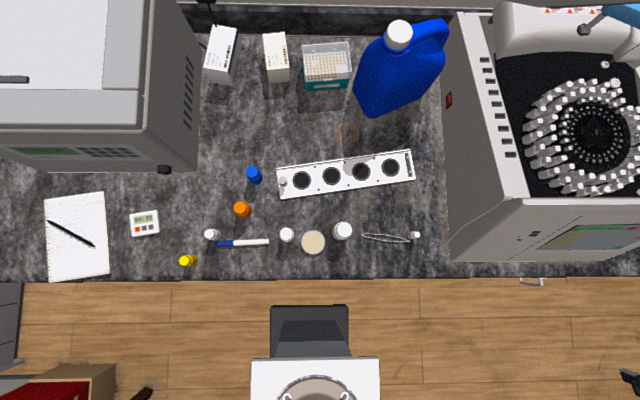

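The scene image shows the four white bottles: A at (323,232), B at (277,210), C at (231,183) and D at (391,288). In the top image they are at (342,230), (287,235), (210,234) and (416,235). The post is at the left (+y) end of the rail, at (282,182), and the pads run from (301,180) to (391,167).

```bash
cat > h.py <<'E'
import numpy as np,cv2
from scipy.spatial.transform import Rotation as R
def cast(g,uv,z):
    M=R.from_euler("xyz",g["attitude"]).as_matrix(); e=np.asarray(g["eye"])
    d=M@[(uv[0]-g["cx"])/g["fx"],(uv[1]-g["cy"])/g["fy"],1]
    return e+d*(z-e[2])/d[2]
def cloud(g):
    M=R.from_euler("xyz",g["attitude"]).as_matrix(); v,u=np.mgrid[:400,:640]; d=g["depth"]
    P=np.stack([(u-g["cx"])/g["fx"]*d,(v-g["cy"])/g["fy"]*d,d],-1)
    return P@M.T+g["eye"]
def blob(m,uv,r):
    u,v=uv; s=np.zeros_like(m);s[v-r:v+r,u-r:u+r]=1; m=(m&s).astype(np.uint8)
    n,l,st,c=cv2.connectedComponentsWithStats(m); i=1+st[1:,4].argmax(); return c[i],st[i]
E
python3 - <<'E'
from h import *
t=dict(np.load("top0.npz"));s=dict(np.load("scene0.npz"));P=cloud(t);Q=cloud(s)
hsv=cv2.cvtColor(t["frame"],cv2.COLOR_BGR2HSV)
w=(hsv[...,1]<60)&(hsv[...,2]>140)
hs=cv2.cvtColor(s["frame"],cv2.COLOR_BGR2HSV);ws=(hs[...,1]<60)&(hs[...,2]>120)
for n,uv,us,h in zip("abcd",[(342,230),(287,235),(210,234),(416,235)],[(323,232),(277,210),(231,183),(391,288)],[96,82,68,54]):
    m=w&(P[...,2]>h-8)&(P[...,2]<h+12)
    c,st=blob(m,uv,14)
    c2,st2=blob(ws,us,27)
    q=Q[st2[1]+1:st2[1]+st2[3],st2[0]:st2[0]+st2[2]][ws[st2[1]+1:st2[1]+st2[3],st2[0]:st2[0]+st2[2]]]
    print(n,cast(t,c,h)[:2].round(1),st[4],"zmax top",P[uv[1]-6:uv[1]+6,uv[0]-6:uv[0]+6,2].max().round(), "scene bbox",st2,"cap",cast(s,(c2[0],c2[1]),h/2-3)[:2].round(1))
k=hsv[...,2]<60
for uv in [(301,180),(332,176),(361,171),(391,167)]:
    c,st=blob(k,uv,13); print(c,st[4],cast(t,c,10)[:2].round(1))
for n,uv in (("post",(282,182)),("blue",(254,174)),("or",(241,209)),("dish",(313,243)),("pen",(268,241)),("tw1",(362,236)),("tw2",(410,240)),("edge",(313,278))):print(n,cast(t,uv,48 if n=="post" else 70 if n in("blue","or") else 5).round())
E
```

```text
a [467.5 -66.1] 178 zmax top 101.0 scene bbox [ 303  205   47   52 1224] cap [490.7 -54.7]
b [459.  71.] 120 zmax top 85.0 scene bbox [270 191  16  38 518] cap [462.7  75.6]
c [460.8 255. ] 77 zmax top 71.0 scene bbox [225 168  12  29 277] cap [466.6 264.1]
d [ 457.1 -251.4] 32 zmax top 56.0 scene bbox [386 274  12  28 246] cap [ 461.1 -250.5]
[301.25157233 179.66037736] 159 [603.7  34.9]
[331.31210191 175.36305732] 157 [615.4 -44.5]
[360.21176471 170.75294118] 170 [ 628.1 -121.6]
[390.22077922 166.66883117] 154 [ 639.5 -202.5]
post [590.  83.  48.]
blue [606. 151.  70.]
or [519. 181.  70.]
dish [438.   5.   5.]
pen [444. 120.   5.]
tw1 [ 456. -123.    5.]
tw2 [ 445. -249.    5.]
edge [349.   5.   5.]
```

Run:
```python
from h import *
t=dict(np.load("top0.npz"));P=cloud(t);P=P[t["depth"]>0]
for x in range(300,801,50):
    b=P[(abs(P[:,0]-x)<25)&(P[:,2]>100)&(P[:,1]>-600)&(P[:,1]<500)]
    r=b[b[:,1]<-100];l=b[b[:,1]>120]
    print(x,"right ymax",r[:,1].max().round() if len(r) else None, r[:,2].max().round() if len(r) else None,"left ymin",l[:,1].min().round() if len(l) else None)
b=P[(P[:,2]>100)&(P[:,1]<-250)];print("xmin",b[:,0].min())
b=P[(P[:,2]>60)&(P[:,0]>660)&(abs(P[:,1]+100)<150)];print("jug",b[:,0].min(),b[:,1].max())
```

```text
300 right ymax None None left ymin None
350 right ymax None None left ymin None
400 right ymax -344.0 148.0 left ymin None
450 right ymax -343.0 296.0 left ymin None
500 right ymax -342.0 353.0 left ymin None
550 right ymax -343.0 291.0 left ymin None
600 right ymax -343.0 276.0 left ymin 307.0
650 right ymax -342.0 262.0 left ymin 301.0
700 right ymax -343.0 262.0 left ymin 301.0
750 right ymax -152.0 536.0 left ymin 301.0
800 right ymax -117.0 485.0 left ymin 301.0
xmin 164.4687410633125
jug 773.2764822400595 48.70140185994241
```

>>> play_rows(
  rows=[
    [[-20,50,20,5,75],[-45,100,40,10,75],[-67,150,40,15,75],[-67,200,40,20,75],[-30,240,40,28,75],[20,270,40,36,75],[70,300,40,45,75],[115,330,40,54,75],[150,375,40,62,75],[190,425,40,70,75],[220,470,40,78,75],[240,510,40,81,75]],
  ],
)

```text
time_s: 1.6
eef_pos: [438.3, -106.4, 270.2]
tool_rot: [-3.141, 0.002, 0.156]
force: [0.8, -0.6, -0.4]
gripper_width: 75.0
```

Run:
```python
from rig import readout,get_image
from h import *
g=get_image("wrist"); cv2.imwrite("pics/w1.png",g["frame"]);np.savez("w1.npz",**g);print(g["eye"],g["attitude"],g["fx"])
```

```text
[428.11661616 -40.45319354 412.89879971] [2.87639843e+00 2.31507424e-03 1.55699981e-01] 346.9359879614138
```

View pics/w1.png

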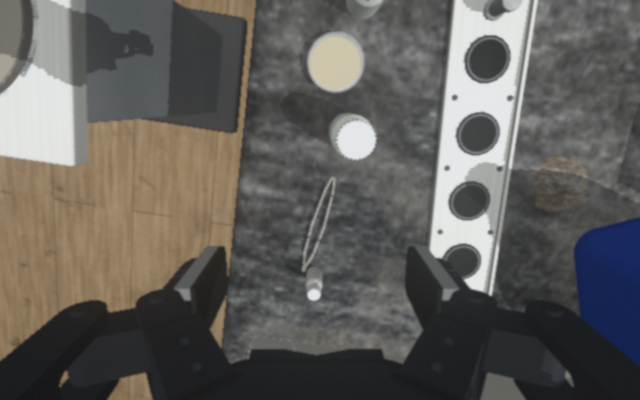

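The wrist view shows A's cap at (355,137), D's cap at (313,294), the pads from (487,59) to (462,261), and the tweezers at about (318,225).

Run:
```python
from h import *
g=dict(np.load("w1.npz"));f=g["frame"];P=cloud(g);v=cv2.cvtColor(f,cv2.COLOR_BGR2HSV)[...,2]
for uv in [(487,59),(478,133),(469,201)]:
    c,st=blob(v<75,uv,30); print("pad",c.round(1),st[4],st[2:4],cast(g,c,10)[:2].round(1), cast(g,(st[0]+st[2]/2-.5,st[1]+st[3]/2-.5),10)[:2].round(1))
for n,uv,h,r in(("a",(355,137),96,26),("d",(313,294),54,12)):
    c,st=blob(v>195,uv,r); print(n,c.round(1),st,cast(g,c,h)[:2].round(1),P[uv[1],uv[0],2])
```

```text
pad [487.8  58.6] 1066 [36 38] [603.9  34.4] [603.6  34.4]
pad [478.1 133.5] 855 [33 34] [615.7 -44.9] [615.6 -44.9]
pad [470.2 200.5] 769 [33 31] [ 628.2 -123.5] [ 627.9 -123. ]
a [356.  139.3] [ 337  120   39   39 1151] [468.1 -66.1] 95.66935587121446
d [313.6 294.3] [308 289  12  11 100] [ 457.7 -252.4] 51.98365305222012
```

>>> play_rows(
  newtons=30,
  rows=[
    [[20,25,-30,0,70],[29.7,40.3,-60,0,70],[29.7,40.3,-110,0,70],[29.7,40.3,-160,0,70],[29.7,40.3,-205,0,70],[29.7,40.3,-235,0,70],[29.7,40.3,-241,0,70],[29.7,40.3,-241,0,70]],
  ],
)

```text
time_s: 2.65
eef_pos: [470.6, -59.7, 29.9]
tool_rot: [-3.138, -0.002, 0.165]
force: [1.1, 0.4, 0.2]
gripper_width: 69.9
```

>>> play_rows(
  rows=[
    [[0,0,0,0,60],[0,0,0,0,50],[0,0,0,0,38],[0,0,0,0,38],[0,0,0,0,38],[0,0,0,0,38]],
  ],
)

```text
time_s: 3.4
eef_pos: [470.6, -60.1, 30.9]
tool_rot: [-3.139, -0.002, 0.164]
force: [-2.2, -0.4, 6.9]
gripper_width: 43.4
```

>>> play_rows(
  rows=[
    [[0,0,25,0,38],[0,0,60,0,38],[20,15,80,0,38],[50,38,80,0,38],[85,65,80,0,38],[115,88,80,0,38],[132,100,80,0,38],[132,100,80,0,38],[132,100,80,0,38]],
  ],
)

```text
time_s: 4.53
eef_pos: [601.6, 38.9, 110.6]
tool_rot: [-3.14, 0.0, 0.164]
force: [-0.5, -0.3, -2.1]
gripper_width: 43.0
```

Run:
```python
from rig import readout,get_image
from h import *
for n in("top","wrist"):
    g=get_image(n);np.savez(n+"2.npz",**g)
    cv2.imwrite(f"pics/{n}2.png",g["frame"] if n=="wrist" else cv2.resize(g["frame"][130:270,200:440],None,fx=3,fy=3))
s=readout.get_state();print(s["eef_pos"],s["tool_rot"],s["gripper_width"],s["force"])
```

```text
[601.67421137  38.5500703  110.69271331] [-3.13978650e+00 -3.63294599e-04  1.62962446e-01] 43.04173554081479 [ 0.05486559  0.89787411 -2.59250768]
```

View pics/wrist2.png

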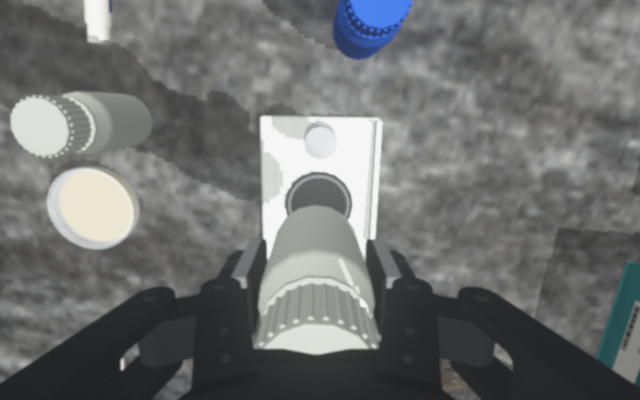

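Run:
```python
from h import *
g=dict(np.load("wrist2.npz"));P=cloud(g)
print(cast(g,(317,207),80), P[209:260:10,317].round(0).tolist())
r=P[285,262:372];print(r[::10].round().tolist())
c,st=blob(cv2.cvtColor(g["frame"],cv2.COLOR_BGR2HSV)[...,2]<90,(318,185),20);print(st, cast(g,(318.5,st[1]),10),cast(g,(318.5,173),10))
```

```text
[599.55454982  53.04567924  80.        ] [[599.0, 54.0, 88.0], [599.0, 54.0, 104.0], [599.0, 54.0, 116.0], [599.0, 55.0, 130.0], [599.0, 55.0, 138.0], [599.0, 53.0, 143.0]]
[[582.0, 38.0, 139.0], [585.0, 42.0, 145.0], [589.0, 44.0, 148.0], [592.0, 48.0, 153.0], [595.0, 48.0, 153.0], [598.0, 51.0, 158.0], [601.0, 51.0, 157.0], [605.0, 49.0, 153.0], [608.0, 50.0, 153.0], [612.0, 47.0, 147.0], [617.0, 46.0, 143.0]]Traceback (most recent call last):
  File "<stdin>", line 5, in <module>
  File "h.py", line 13, in blob
    n,l,st,c=cv2.connectedComponentsWithStats(m); i=1+st[1:,4].argmax(); return c[i],st[i]
                                                      ~~~~~~~~~~~~~~~^^
ValueError: attempt to get argmax of an empty sequence
```

>>> play_rows(
  rows=[
    [[1.5,2.5,-25,0,38],[1.5,2.5,-50,0,38],[1.5,2.5,-64,0,38],[1.5,2.5,-68,0,38],[1.5,2.5,-69.5,0,38],[1.5,2.5,-69.5,0,38]],
  ],
)

```text
time_s: 5.38
eef_pos: [603.8, 41.2, 42.0]
tool_rot: [-3.14, -0.002, 0.163]
force: [-0.2, -0.4, -2.6]
gripper_width: 43.1
```

>>> play_rows(
  rows=[
    [[0,0,-1.2,0,42],[0,0,-1.2,0,50],[0,0,-1.2,0,60],[0,0,-1.2,0,70],[0,0,5,0,70],[0,0,30,0,70],[0,0,70,0,70],[0,0,110,0,70],[-20,0,130,0,70],[-60,0,140,0,70],[-80,0,140,0,70]],
  ],
)

```text
time_s: 6.75
eef_pos: [522.7, 41.5, 183.4]
tool_rot: [-3.141, -0.003, 0.163]
force: [0.1, -0.5, 0.3]
gripper_width: 69.5
```

Run:
```python
from rig import readout,get_image
from h import *
for n in("top","wrist"):
    g=get_image(n);np.savez(n+"3.npz",**g)
    if n=="wrist":cv2.imwrite(f"pics/{n}3.png",g["frame"])
s=readout.get_state();print(s["eef_pos"],s["tool_rot"])
```

```text
[522.06750383  41.13055137 182.65873277] [-3.14151388e+00 -1.42063773e-03  1.63586930e-01]
```

View pics/wrist3.png

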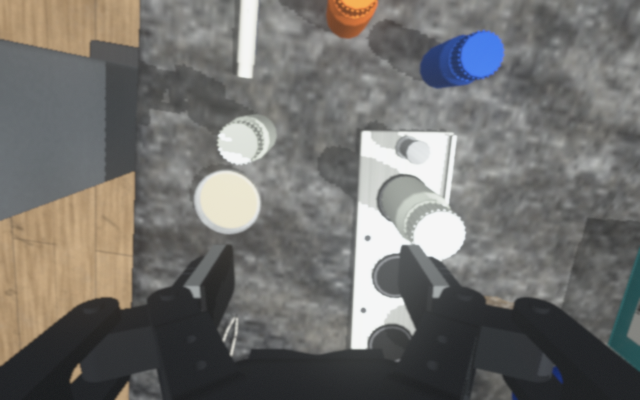

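A stands upright on pad 1, with its cap at (438,232). B's cap is at (240,143).

Run:
```python
from h import *
g=dict(np.load("wrist3.npz"));v=cv2.cvtColor(g["frame"],cv2.COLOR_BGR2HSV)[...,2]
for n,uv,h,r in(("a",(438,232),106,34),("b",(238,143),82,24)):
    c,st=blob(v>205,uv,r);print(n,c,st,cast(g,c,h)[:2].round(1),cast(g,uv,h)[:2].round(1))
```

```text
a [438.60130391 234.02808425] [ 404  209   62   52 1994] [604.6  36.5] [603.8  37.9]
b [237.41925219 143.38186158] [ 218  123   40   42 1257] [459.4  71.4] [459.8  71.7]
```

>>> play_rows(
  rows=[
    [[-30,15,-30,0,65],[-62.7,30.2,-50,0,65],[-62.7,30.2,-90,0,65],[-62.7,30.2,-130,0,65],[-62.7,30.2,-155,0,65],[-62.7,30.2,-162,0,65],[-62.7,30.2,-162,0,65],[-62.7,30.2,-162,0,55],[-62.7,30.2,-162,0,45],[-62.7,30.2,-162,0,30],[-62.7,30.2,-162,0,30],[-62.7,30.2,-162,0,30]],
  ],
)

```text
time_s: 8.35
eef_pos: [460.0, 71.3, 21.6]
tool_rot: [3.141, -0.003, 0.164]
force: [-0.9, 0.3, 5.4]
gripper_width: 34.9
```

>>> play_rows(
  rows=[
    [[0,0,20,0,30],[0,0,60,0,30],[15,-25,95,0,30],[40,-60,100,0,30],[70,-95,100,0,30],[110,-116,100,0,30],[145,-116,100,0,30],[155.5,-116,100,0,30],[155.5,-116,85,0,30],[155.5,-116,60,0,30],[155.5,-116,40,0,30],[155.5,-116,40,0,30]],
  ],
)

```text
time_s: 9.85
eef_pos: [612.7, -44.7, 59.2]
tool_rot: [-3.141, 0.003, 0.164]
force: [0.7, -1.1, -2.1]
gripper_width: 35.1
```

```bash
cat > chk.py <<'E'
import sys
from rig import readout,get_image
from h import *
# front face of the held bottle, seen by the wrist camera, gives its centre
n,r=sys.argv[1],float(sys.argv[2])
g=get_image("wrist");cv2.imwrite(f"pics/{n}.png",g["frame"]);P=cloud(g);s=readout.get_state();t=s["eef_pos"]
m=(abs(P[...,0]-t[0])<25)&(abs(P[...,1]-t[1])<35)&(P[...,2]<t[2]+22)&(P[...,2]>t[2]-12)
q=P[m]-t; a=s["tool_rot"][2]; X=q[:,:2]@[np.cos(a),np.sin(a)]; Y=q[:,:2]@[-np.sin(a),np.cos(a)]
f=abs(X)<4; yc=np.median(Y[f])-r
print(t,s["force"],s["gripper_width"],"n",f.sum(),"Y off",yc,"centre",t[:2]+yc*np.array([-np.sin(a),np.cos(a)]))
E
python3 chk.py b4 18
```

```text
[614.16366534 -44.5821793   60.69386603] [ 0.3358985  -0.19208449 -0.29073862] 34.88326452447339 n 541 Y off 0.1833563246977512 centre [614.13371938 -44.4012849 ]
```

>>> play_rows(
  rows=[
    [[1.5,0,-15,0,30],[1.5,0,-25,0,30],[1.5,0,-28.5,0,30],[1.5,0,-29.5,0,30],[1.5,0,-29.5,0,30],[1.5,0,-29.5,0,40],[1.5,0,-29.5,0,50],[1.5,0,-29.5,0,62],[1.5,0,-24,0,65],[1.5,0,10,0,65],[1.5,0,60,0,65],[-20,0,110,0,65]],
  ],
)

```text
time_s: 11.4
eef_pos: [595.0, -44.4, 172.5]
tool_rot: [-3.141, -0.002, 0.164]
force: [0.5, -0.1, -0.4]
gripper_width: 65.1
```

>>> play_rows(
  rows=[
    [[-50,20,15,0,65],[-90,65,30,0,65],[-110,115,30,0,65],[-125,165,30,0,65],[-135,215,30,0,65],[-135,225,30,0,65],[-135,225,30,0,65]],
  ],
)

```text
time_s: 12.28
eef_pos: [460.1, 180.9, 202.7]
tool_rot: [3.142, -0.002, 0.166]
force: [0.1, -0.4, -0.7]
gripper_width: 65.1
```

Run:
```python
from rig import readout,get_image
from h import *
g=get_image("wrist");np.savez("w5.npz",**g)
s=readout.get_state();print(s["eef_pos"],s["tool_rot"])
cv2.imwrite("pics/w5.png",g["frame"])
```

```text
[460.41488452 179.58149665 202.52051444] [ 3.14107789e+00 -1.96776317e-03  1.63224874e-01]
```

View pics/w5.png

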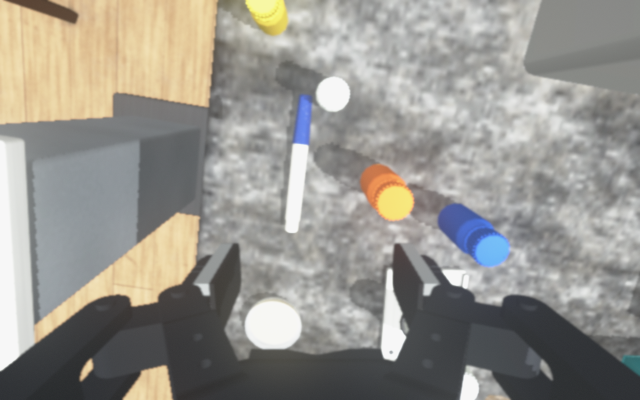

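C's cap is at (333,93). The pen's blue end is close beside it at (303,100) on the −x side, so I'll turn the jaws clear of the pen.

Run:
```python
from h import *
g=dict(np.load("w5.npz"));v=cv2.cvtColor(g["frame"],cv2.COLOR_BGR2HSV)
c,st=blob((v[...,2]>190)&(v[...,1]<50),(333,93),20);C=cast(g,c,68);print(c,st,C.round(1),cast(g,(333,93),68).round(1))
for p in((304,96),(300,144),(292,232)):print(cast(g,p,6).round(1))
```

```text
[333.5494186   92.22771318] [ 316   73   34   39 1032] [461.2 256.9  68. ] [460.9 256.3  68. ]
[437.2 251.3   6. ]
[440.3 206.4   6. ]
[446.  114.9   6. ]
```

>>> play_rows(
  rows=[
    [[0.6,30,0,-10,55],[0.6,60,0,-20,55],[0.6,76.4,-20,-30,55],[0.6,76.4,-50,-40,55],[0.6,76.4,-80,-50,55],[0.6,76.4,-110,-60,55],[0.6,76.4,-110,-60,55]],
  ],
)

```text
time_s: 13.2
eef_pos: [460.2, 252.8, 90.4]
tool_rot: [3.135, -0.002, -0.885]
force: [-0.4, -0.4, 0.4]
gripper_width: 55.2
```

>>> play_rows(
  rows=[
    [[0,0,-30,0,55],[0,0,-60,0,55],[0,0,-74,0,55],[0,0,-78,0,55],[0,0,-78,0,55],[0,0,-78,0,45],[0,0,-78,0,35],[0,0,-78,0,22],[0,0,-78,0,22],[0,0,-78,0,22],[0,0,-78,0,22]],
  ],
)

```text
time_s: 14.58
eef_pos: [460.6, 253.1, 13.0]
tool_rot: [3.136, -0.002, -0.885]
force: [-0.9, 0.3, 5.7]
gripper_width: 26.7
```

>>> play_rows(
  rows=[
    [[0,0,20,0,22],[0,0,70,0,22],[0,-15,120,5,22],[5,-50,130,15,22],[10,-95,130,25,22],[15,-145,130,35,22],[20,-195,130,45,22],[30,-245,130,55,22],[45,-295,130,60,22],[65,-335,130,60,22],[100,-365,130,60,22],[140,-376,120,60,22]],
  ],
)

```text
time_s: 16.08
eef_pos: [601.4, -126.7, 133.1]
tool_rot: [3.134, -0.003, 0.158]
force: [0.4, 0.2, -0.5]
gripper_width: 26.7
```

>>> play_rows(
  rows=[
    [[20,0,-20,0,22],[27,0,-50,0,22],[27,0,-75,0,22],[27,0,-85,0,22],[27,0,-85,0,22]],
  ],
)

```text
time_s: 16.7
eef_pos: [627.8, -126.7, 47.5]
tool_rot: [3.134, -0.001, 0.158]
force: [0.3, 0.0, 0.5]
gripper_width: 27.0
```

```bash
python3 chk.py c6 14
```

```text
[ 628.61459833 -126.72749782   48.51438842] [ 1.16469338 -1.06078122  0.42634351] 27.19007841519966 n 550 Y off 3.0538767411377563 centre [ 628.1340823 -123.7116617]
```

View pics/c6.png

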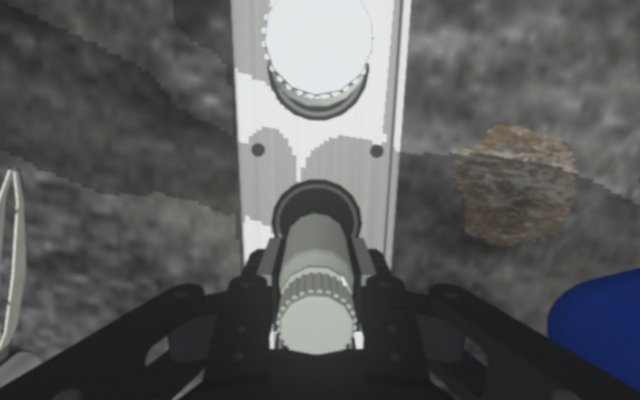

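C is held upright over pad 3, whose centre is near (316,225). B is upright on pad 2, with its cap at (318,40).

>>> play_rows(
  rows=[
    [[0,0.7,-12,0,22],[0,0.7,-20,0,22],[0,0.7,-24,0,22],[0,0.7,-25.5,0,22],[0,0.7,-25.5,0,22],[0,0.7,-25.5,0,32],[0,0.7,-25.5,0,42],[0,0.7,-25.5,0,55],[0,0.7,-20,0,60],[0,0.7,15,0,60],[0,0.7,60,0,60],[-30,-5,110,0,60]],
  ],
)

```text
time_s: 18.25
eef_pos: [599.8, -130.7, 160.2]
tool_rot: [3.135, -0.005, 0.16]
force: [-0.6, -0.8, 0.6]
gripper_width: 60.1
```

>>> play_rows(
  rows=[
    [[-40,0,15,0,60],[-85,-10,20,0,60],[-130,-30,20,0,60],[-140,-50,20,0,60],[-140,-55,20,0,60],[-140,-55,20,0,60]],
  ],
)

```text
time_s: 19.0
eef_pos: [460.8, -185.3, 180.5]
tool_rot: [3.135, -0.007, 0.16]
force: [0.2, 1.2, 0.2]
gripper_width: 60.1
```

Run:
```python
from rig import readout,get_image
from h import *
g=get_image("wrist");np.savez("w7.npz",**g)
s=readout.get_state();print(s["eef_pos"],s["tool_rot"])
cv2.imwrite("pics/w7.png",g["frame"])
```

```text
[ 460.87329712 -184.70906769  180.41095579] [ 3.13542371 -0.00635763  0.16093445]
```

View pics/w7.png

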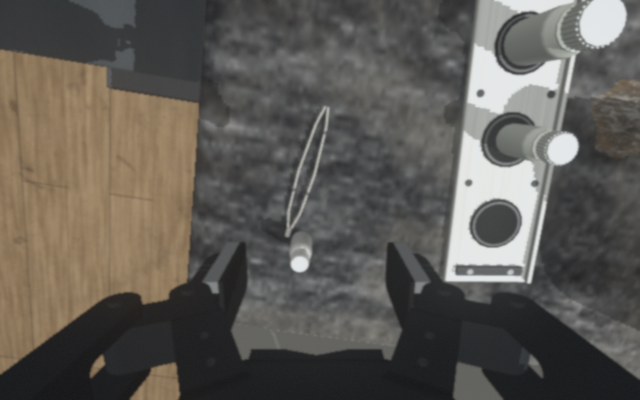

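B and C stand upright on pads 2 and 3. Pad 4 is at (495,222), D's cap is at (300,263), and the tip of the tweezers is at (288,235).

Run:
```python
from h import *
g=dict(np.load("w7.npz"));v=cv2.cvtColor(g["frame"],cv2.COLOR_BGR2HSV)
for n,uv,h,r in(("d",(300,263),54,13),("c",(558,148),78,22)):
    c,st=blob((v[...,2]>195),uv,r);print(n,c,st,cast(g,c,h).round(1))
c,st=blob(v[...,2]<70,(495,222),32);print(c,st,cast(g,c,10))
print(cast(g,(288,235),4))
```

```text
d [299.27692308 263.62564103] [291 257  17  15 195] [ 457.7 -252.2   54. ]
c [562.38048091 148.39745403] [548 133  30  31 707] [ 627.7 -122.8   78. ]
[498.72391858 226.4351145 ] [478 207  38  35 786] [ 642.79691238 -205.36025017   10.        ]
[ 443.89622667 -248.27636076    4.        ]
```

>>> play_rows(
  rows=[
    [[-1,-20,0,10,45],[-2,-45,0,20,45],[-3.2,-67.5,-20,30,45],[-3.2,-67.5,-50,40,45],[-3.2,-67.5,-80,44,45],[-3.2,-67.5,-100,44,45],[-3.2,-67.5,-100,44,45]],
  ],
)

```text
time_s: 19.92
eef_pos: [457.5, -250.4, 79.0]
tool_rot: [3.139, -0.007, 0.931]
force: [0.4, 1.3, 0.2]
gripper_width: 45.0
```

>>> play_rows(
  rows=[
    [[0.2,-1.8,-25,0,45],[0.2,-1.8,-50,0,45],[0.2,-1.8,-62,0,45],[0.2,-1.8,-66,0,45],[0.2,-1.8,-66,0,45],[0.2,-1.8,-66,0,35],[0.2,-1.8,-66,0,25],[0.2,-1.8,-66,0,15],[0.2,-1.8,-66,0,15],[0.2,-1.8,-66,0,15],[0.2,-1.8,-66,0,15]],
  ],
)

```text
time_s: 21.3
eef_pos: [458.0, -252.5, 13.5]
tool_rot: [3.138, -0.007, 0.931]
force: [-0.4, 0.8, 5.5]
gripper_width: 19.6
```

>>> play_rows(
  rows=[
    [[0,0,15,0,15],[0,0,50,0,15],[10,10,85,-5,15],[40,25,90,-14,15],[80,35,90,-24,15],[120,45,90,-34,15],[155,50,90,-44,15],[178,50.2,80,-44,15],[181.5,50.2,55,-44,15],[181.5,50.2,35,-44,15],[181.5,50.2,35,-44,15]],
  ],
)

```text
time_s: 22.68
eef_pos: [637.4, -202.2, 46.6]
tool_rot: [3.14, -0.003, 0.163]
force: [0.7, 0.2, -0.5]
gripper_width: 19.7
```

```bash
python3 chk.py d8 10.5
```

```text
[ 638.54720283 -202.39087298   48.02256073] [ 0.69806351  0.00707034 -0.39571927] 19.4456287947538 n 753 Y off -0.17192692901368467 centre [ 638.57504483 -202.56053055]
```

View pics/d8.png

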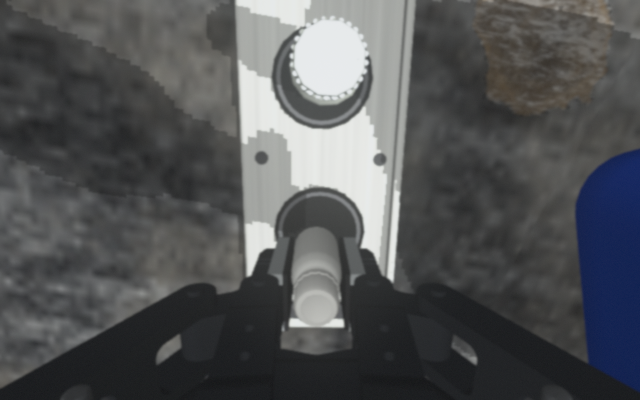

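D is held upright over pad 4 and C stands on pad 3. I'll lower D and release it.

>>> play_rows(
  rows=[
    [[1,0.2,-12,0,15],[1,0.2,-20,0,15],[1,0.2,-23,0,15],[1,0.2,-24.7,0,15],[1,0.2,-24.7,0,15],[1,0.2,-24.7,0,25],[1,0.2,-24.7,0,35],[1,0.2,-24.7,0,48],[1,0.2,-20,0,50],[1,0.2,15,0,50],[1,0.2,65,0,50],[-30,0,125,0,50]],
  ],
)

```text
time_s: 24.22
eef_pos: [611.8, -201.6, 170.0]
tool_rot: [3.14, -0.007, 0.164]
force: [1.2, -0.4, 0.6]
gripper_width: 50.2
```

>>> play_rows(
  rows=[
    [[-50,0,30,0,50],[-100,0,60,0,50],[-150,0,60,0,50],[-160,-30,60,0,50],[-160,-30,60,0,50]],
  ],
)

```text
time_s: 24.85
eef_pos: [450.4, -234.2, 230.6]
tool_rot: [3.138, -0.007, 0.159]
force: [-0.4, 0.7, 0.3]
gripper_width: 50.3
```

Run:
```python
from rig import readout,get_image
from h import *
g=get_image("top");np.savez("top9.npz",**g);w=get_image("wrist");np.savez("w9.npz",**w);cv2.imwrite("pics/w9.png",w["frame"])
cv2.imwrite("pics/top9.png",cv2.resize(g["frame"][120:270,200:440],None,fx=3.2,fy=3.2))
P=cloud(g);v=cv2.cvtColor(g["frame"],cv2.COLOR_BGR2HSV)[...,2]
R0=np.array([[603.8,34.6],[615.7,-44.6],[627.7,-123],[639.5,-202.3]])
for n,p,h in zip("abcd",R0,(106,92,78,64)):
    m=(P[...,2]>h-6)&(P[...,2]<h+8)&(np.hypot(P[...,0]-p[0],P[...,1]-p[1])<28)
    vv,uu=np.nonzero(m)
    print(n,m.sum(),cast(g,(uu.mean(),vv.mean()),h)[:2]-p if m.any() else None)
s=readout.get_state();print(s["time_s"],s["eef_pos"])
```

```text
a 177 [0.06955425 0.56646053]
b 116 [-1.62982328  0.4517526 ]
c 71 [-1.05705734  0.68907832]
d 31 [-1.21081927  0.81415551]
24.95 [ 452.23122796 -231.31005892  230.40118577]
```

View pics/top9.png

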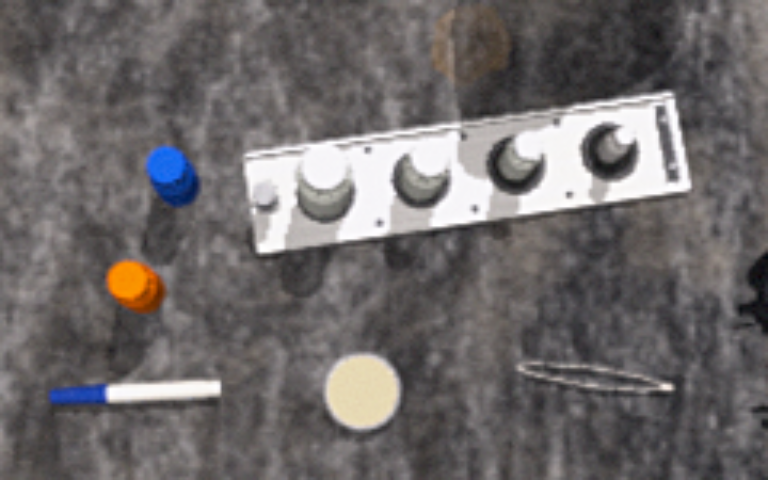

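View pics/w9.png

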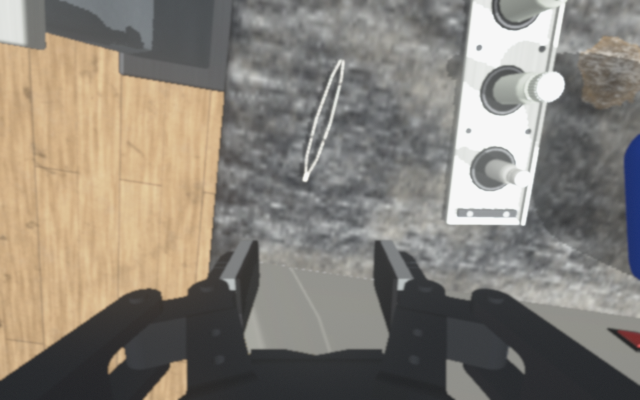

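All four bottles stand upright within about 2 mm of their pad centres, nothing else has moved, and the gripper is clear.

```bash
python3 -c "
from rig import arm
print(arm.hand_in())"
```

```text
the job is handed in; nothing more can be done
None
```

I placed all four white bottles upright on the rail in height order and handed the job in at about 25 s. Bottle A (tallest) is on pad 1 beside the post, then B, C and D on pads 2, 3 and 4.

- **Position:** in the last top-camera check, all four bottles were within about 2 mm of the measured pad centres (B was the furthest off, about 1.7 mm). The camera calibration itself is only good to about 2 mm. Pad 4's centre was extrapolated from the pad spacing; a later direct measurement gave a point about 4 mm away. I judged that one skewed by shadow and did not use it.
- **Surroundings:** the pen, dish, tweezers and blue and orange look-alikes appear unmoved. The yellow look-alike was outside the final pictures, but the arm never went near it. The gripper was clear of everything at hand-in.
- **Forces:** wrist-force readings at the end of each move stayed below 10 N.
- **Failed or off:** bottle A was gripped about 6 mm off-centre, which I corrected before setting it down. One measuring script stopped with an error on an unneeded line.

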